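Feed the batch of the day's colour through the tip tray

TASK

Start the next batch on the tip feeder; its colour is that of the colour plate lying on the yellow job stand. Bring the tip tray down level, put every housing of that colour from the bench into it, then tip the tray up so that all of them land in the hopper, bring the empty tray back down level and press the green start button. Leave the housings of the other colour, the colour plates and everything else where they are, and keep off the red button.

Things in the scene. Friction and masses are not known exactly. Their poses are not given: they have to be found in the camera images.
- tip_tray (a joint): Hinge of the tip tray, rad: 0 = level (resting on its stop), grows as the handle end is lifted, up to 1.15; the stiff hinge stays where it is left. The tray is an aluminium pan with the end towards the hopper open and walls 40 mm high on the other three sides.
- tray_floor (a point): Centre of the tray's inner floor, moving with the tray; x towards the hopper (along the floor), y across, z out of the floor. Inner floor x -100 to 100 mm (open end at +100), y +-107 mm; when level the floor is 96 mm above the bench and the walls end 34 mm above the floor.
- tray_bar (a point): Middle of the red handle bar of the tray: round, 14 mm diameter, 110 mm free length along the tray's y, 46 mm clear of the tray's closed end wall, 225 mm from the hinge and 45 mm above the hinge when level (135 mm above the bench).
- hopper_in (a point): Centre of the open steel hopper's floor, 10 mm above the bench; fixed. +x points level from the tray's handle towards the hopper, y across, z up. Tray hinge axis: along y at x -120, z 80 mm. Inside x -113 to 120, y +-120 mm. Above the bench: side walls 150, far wall 190, front wall 85 mm; a white cabinet 75 mm high stands under the tray. A chute slopes down from the front wall.
- start_button (a joint): Travel of the green start button, m: 0 up, 0.006 fully pressed (5 N), springs back.
- start_button_top (a point): Middle of the top face of the green start button, 36 mm diameter, on a steel control box 110 x 140 mm and 55 mm high; pressed straight down.
- stop_button: The round red stop button, 36 mm diameter, on the same steel control box, beside the green one (72 mm between centres); not to be touched. Origin on its axis.
- job_stand: Yellow job stand, slab 85 x 125 x 22 mm, fixed; origin under its centre. The plate lying on it tells the colour of the batch. A grey spare stand of the same size carries the plate not in use.
- plate_white: White colour plate 60 x 95 x 10 mm, origin under its centre; lies on one of the stands.
- plate_blue: Blue colour plate 60 x 95 x 10 mm, origin under its centre; lies on the other stand.
- panel: Steel control box 110 x 140 mm, 55 mm high, fixed, origin under its centre; carries the green button on its +y half and the red one on its -y half.
- spare_stand: Grey stand, slab 85 x 125 x 22 mm, fixed, origin under its centre; the plate lying on it is not in use.
- white1: White moulded plastic housing: a block 66 x 40 x 30 mm with a round spigot (24 mm diameter, 22 mm long) on its +x end, 88 mm long over all, 70 g. Origin at mid height and mid width, 43 mm from the blunt (-x) end; x along its length, z up at the start. Flat on the bench at the start (origin 15 mm up). 3 or 4 of each colour are present.
- white2: White moulded plastic housing: a block 66 x 40 x 30 mm with a round spigot (24 mm diameter, 22 mm long) on its +x end, 88 mm long over all, 70 g. Origin at mid height and mid width, 43 mm from the blunt (-x) end; x along its length, z up at the start. Flat on the bench at the start (origin 15 mm up). 3 or 4 of each colour are present.
- white3: White moulded plastic housing: a block 66 x 40 x 30 mm with a round spigot (24 mm diameter, 22 mm long) on its +x end, 88 mm long over all, 70 g. Origin at mid height and mid width, 43 mm from the blunt (-x) end; x along its length, z up at the start. Flat on the bench at the start (origin 15 mm up). 3 or 4 of each colour are present.
- white4: White moulded plastic housing: a block 66 x 40 x 30 mm with a round spigot (24 mm diameter, 22 mm long) on its +x end, 88 mm long over all, 70 g. Origin at mid height and mid width, 43 mm from the blunt (-x) end; x along its length, z up at the start. Flat on the bench at the start (origin 15 mm up). 3 or 4 of each colour are present.
- blue1: Blue moulded plastic housing: a block 66 x 40 x 30 mm with a round spigot (24 mm diameter, 22 mm long) on its +x end, 88 mm long over all, 70 g. Origin at mid height and mid width, 43 mm from the blunt (-x) end; x along its length, z up at the start. Flat on the bench at the start (origin 15 mm up). 3 or 4 of each colour are present.
- blue2: Blue moulded plastic housing: a block 66 x 40 x 30 mm with a round spigot (24 mm diameter, 22 mm long) on its +x end, 88 mm long over all, 70 g. Origin at mid height and mid width, 43 mm from the blunt (-x) end; x along its length, z up at the start. Flat on the bench at the start (origin 15 mm up). 3 or 4 of each colour are present.
- blue3: Blue moulded plastic housing: a block 66 x 40 x 30 mm with a round spigot (24 mm diameter, 22 mm long) on its +x end, 88 mm long over all, 70 g. Origin at mid height and mid width, 43 mm from the blunt (-x) end; x along its length, z up at the start. Flat on the bench at the start (origin 15 mm up). 3 or 4 of each colour are present.
- blue4: Blue moulded plastic housing: a block 66 x 40 x 30 mm with a round spigot (24 mm diameter, 22 mm long) on its +x end, 88 mm long over all, 70 g. Origin at mid height and mid width, 43 mm from the blunt (-x) end; x along its length, z up at the start. Flat on the bench at the start (origin 15 mm up). 3 or 4 of each colour are present.
- wrench: Steel wrench, 150 mm, lying flat; a bystander to be left alone. Origin under its middle.
- tape: Yellow roll of tape, 76 mm diameter, 24 mm high, lying flat; a bystander to be left alone. Origin under its middle.
- mug: Blue mug, 76 mm diameter, 85 mm high; a bystander to be left alone. Origin under its middle.
- jar: Amber jar, 60 mm diameter, 80 mm high; a bystander to be left alone. Origin under its middle.
There are look-alikes about, which are no part of the job. Leave any black look-alike of the blue4 alone. Leave any brown look-alike of the blue3 alone.

How it is judged:
On the way, in this order (a step that is already met when the one before it is completed fails the run):
1. the tray is level with every housing of the batch's colour in it (value of joint tip_tray below 0.1 rad and ((horizontal distance between plate_white and job_stand below 0.05 m and (z of white1 in the frame of tray_floor between 0 and 0.07 m and x of white1 in the frame of tray_floor between -0.105 and 0.105 m and y of white1 in the frame of tray_floor between -0.11 and 0.11 m) and (z of white2 in the frame of tray_floor between 0 and 0.07 m and x of white2 in the frame of tray_floor between -0.105 and 0.105 m and y of white2 in the frame of tray_floor between -0.11 and 0.11 m) and (z of white3 in the frame of tray_floor between 0 and 0.07 m and x of white3 in the frame of tray_floor between -0.105 and 0.105 m and y of white3 in the frame of tray_floor between -0.11 and 0.11 m) and (z of white4 in the frame of tray_floor between 0 and 0.07 m and x of white4 in the frame of tray_floor between -0.105 and 0.105 m and y of white4 in the frame of tray_floor between -0.11 and 0.11 m)) or (horizontal distance between plate_blue and job_stand below 0.05 m and (z of blue1 in the frame of tray_floor between 0 and 0.07 m and x of blue1 in the frame of tray_floor between -0.105 and 0.105 m and y of blue1 in the frame of tray_floor between -0.11 and 0.11 m) and (z of blue2 in the frame of tray_floor between 0 and 0.07 m and x of blue2 in the frame of tray_floor between -0.105 and 0.105 m and y of blue2 in the frame of tray_floor between -0.11 and 0.11 m) and (z of blue3 in the frame of tray_floor between 0 and 0.07 m and x of blue3 in the frame of tray_floor between -0.105 and 0.105 m and y of blue3 in the frame of tray_floor between -0.11 and 0.11 m) and (z of blue4 in the frame of tray_floor between 0 and 0.07 m and x of blue4 in the frame of tray_floor between -0.105 and 0.105 m and y of blue4 in the frame of tray_floor between -0.11 and 0.11 m)))), for 0.2 s.
2. tipped: every housing of the batch's colour is in the hopper (((horizontal distance between plate_white and job_stand below 0.05 m and (z of white1 in the frame of hopper_in below 0.095 m and x of white1 in the frame of hopper_in between -0.115 and 0.125 m and y of white1 in the frame of hopper_in between -0.122 and 0.122 m) and (z of white2 in the frame of hopper_in below 0.095 m and x of white2 in the frame of hopper_in between -0.115 and 0.125 m and y of white2 in the frame of hopper_in between -0.122 and 0.122 m) and (z of white3 in the frame of hopper_in below 0.095 m and x of white3 in the frame of hopper_in between -0.115 and 0.125 m and y of white3 in the frame of hopper_in between -0.122 and 0.122 m) and (z of white4 in the frame of hopper_in below 0.095 m and x of white4 in the frame of hopper_in between -0.115 and 0.125 m and y of white4 in the frame of hopper_in between -0.122 and 0.122 m)) or (horizontal distance between plate_blue and job_stand below 0.05 m and (z of blue1 in the frame of hopper_in below 0.095 m and x of blue1 in the frame of hopper_in between -0.115 and 0.125 m and y of blue1 in the frame of hopper_in between -0.122 and 0.122 m) and (z of blue2 in the frame of hopper_in below 0.095 m and x of blue2 in the frame of hopper_in between -0.115 and 0.125 m and y of blue2 in the frame of hopper_in between -0.122 and 0.122 m) and (z of blue3 in the frame of hopper_in below 0.095 m and x of blue3 in the frame of hopper_in between -0.115 and 0.125 m and y of blue3 in the frame of hopper_in between -0.122 and 0.122 m) and (z of blue4 in the frame of hopper_in below 0.095 m and x of blue4 in the frame of hopper_in between -0.115 and 0.125 m and y of blue4 in the frame of hopper_in between -0.122 and 0.122 m)))), for 0.3 s.
3. the tray is back down level (value of joint tip_tray below 0.06 rad), for 0.2 s.
4. the green start button is pressed (value of joint start_button above 0.004 m), for 0.04 s.
At the end, for the whole second after the job is handed in: All housings of the batch's colour lie at rest in the hopper, the tray is level (within 0.06 rad), the start button has been pressed last and is up again, the other colour's housings lie on the bench within 10 cm of where they were, and the colour plates within 4 cm (((horizontal distance between plate_white and job_stand below 0.05 m and (z of white1 in the frame of hopper_in below 0.095 m and x of white1 in the frame of hopper_in between -0.115 and 0.125 m and y of white1 in the frame of hopper_in between -0.122 and 0.122 m and linear speed of white1 below 0.03 m/s) and (z of white2 in the frame of hopper_in below 0.095 m and x of white2 in the frame of hopper_in between -0.115 and 0.125 m and y of white2 in the frame of hopper_in between -0.122 and 0.122 m and linear speed of white2 below 0.03 m/s) and (z of white3 in the frame of hopper_in below 0.095 m and x of white3 in the frame of hopper_in between -0.115 and 0.125 m and y of white3 in the frame of hopper_in between -0.122 and 0.122 m and linear speed of white3 below 0.03 m/s) and (z of white4 in the frame of hopper_in below 0.095 m and x of white4 in the frame of hopper_in between -0.115 and 0.125 m and y of white4 in the frame of hopper_in between -0.122 and 0.122 m and linear speed of white4 below 0.03 m/s) and (height (world z) of blue1 below 0.06 m and distance of blue1 from where it was at the start of the episode below 0.1 m) and (height (world z) of blue2 below 0.06 m and distance of blue2 from where it was at the start of the episode below 0.1 m) and (height (world z) of blue3 below 0.06 m and distance of blue3 from where it was at the start of the episode below 0.1 m) and (height (world z) of blue4 below 0.06 m and distance of blue4 from where it was at the start of the episode below 0.1 m)) or (horizontal distance between plate_blue and job_stand below 0.05 m and (z of blue1 in the frame of hopper_in below 0.095 m and x of blue1 in the frame of hopper_in between -0.115 and 0.125 m and y of blue1 in the frame of hopper_in between -0.122 and 0.122 m and linear speed of blue1 below 0.03 m/s) and (z of blue2 in the frame of hopper_in below 0.095 m and x of blue2 in the frame of hopper_in between -0.115 and 0.125 m and y of blue2 in the frame of hopper_in between -0.122 and 0.122 m and linear speed of blue2 below 0.03 m/s) and (z of blue3 in the frame of hopper_in below 0.095 m and x of blue3 in the frame of hopper_in between -0.115 and 0.125 m and y of blue3 in the frame of hopper_in between -0.122 and 0.122 m and linear speed of blue3 below 0.03 m/s) and (z of blue4 in the frame of hopper_in below 0.095 m and x of blue4 in the frame of hopper_in between -0.115 and 0.125 m and y of blue4 in the frame of hopper_in between -0.122 and 0.122 m and linear speed of blue4 below 0.03 m/s) and (height (world z) of white1 below 0.06 m and distance of white1 from where it was at the start of the episode below 0.1 m) and (height (world z) of white2 below 0.06 m and distance of white2 from where it was at the start of the episode below 0.1 m) and (height (world z) of white3 below 0.06 m and distance of white3 from where it was at the start of the episode below 0.1 m) and (height (world z) of white4 below 0.06 m and distance of white4 from where it was at the start of the episode below 0.1 m))) and value of joint tip_tray below 0.06 rad and value of joint start_button below 0.002 m and distance of each of plate_white, plate_blue from where it was at the start of the episode below 0.04 m); the robot touches nothing.
It fails at once if a bystander is moved more than 6 cm (distance of any of wrench, tape, mug, jar from where it was at the start of the episode above 0.06 m).
It fails at once if the robot presses the red stop button (contact force between the fingers and stop_button above 2 N).
Of white1, white2, white3, white4 only 3 to 4 are there at a start; the rules pass over those that are not, and their reading is None.
Of blue1, blue2, blue3, blue4 only 3 to 4 are there at a start; the rules pass over those that are not, and their reading is None.
At some moment in a run one of white1, white2, white3, white4, blue1, blue2, blue3, blue4 may be knocked a few centimetres aside while the robot is not near it.
Once in a run the grip may slacken for a moment while it holds something.
It also fails if it takes over 210 s, if anything falls off the work surface, if the arm or the gripper's body presses on something with over 40 N, if the wrist force passes 120 N, or if a joint passes its speed limit or range.

ROBOT

A 7-joint arm with a two-finger parallel gripper is mounted at the origin on the work surface. World frame = base frame: x ahead of the robot, y to its left, z up, the work surface at z = 0. Lengths are in m, angles in rad, forces in N, time in s.
With the tool pointing down it reaches from about 0.4 to 0.875 m from the base axis. Payload 6.5 kg.
Tool frame: the origin (TCP) lies at the very end of the fingers, on their centre line; the grasp point (between the pads) lies 19 mm behind it; z points along the fingers, y is the line along which they close (so a half turn about z gives the same grasp; the last joint's range is limited). The gripper opens to 85 mm and grips with 20 to 120 N. Pads are 22 mm wide; open, the fingers measure 114 mm over their backs; the gripper's body (76 mm by 85 mm) begins 54 mm behind the grasp point. The pads swing forward as they close: fully open they stand 13 mm farther back than shut.
Start: joints at [1.171, 0.536, -0.004, 1.538, 0.003, 1.067, -0.071], TCP at [0.213, -0.614, 0.231] pointing down, gripper open.
Joint ranges: [-2.7, 2.7], [-0.37, 2.16], [-1.27, 1.26], [0.24, 2.4], [-1.31, 4.45], [0.19, 1.91], [-2.76, 2.76]. Speed limits (rad/s): [2.39, 2.39, 3.14, 3.14, 3.14, 3.14, 3.14].

INTERFACE

Orientations are given as a unit quaternion [x, y, z, w].
In Python, from workcell import robot, imaging, ticket gives the robot as it stands. The module is installed in compiled form; this text tells all that it offers.
- The arm moves only by the tool move_arm, never from a script. Its argument "steps" is a list of rows, each a list of 6 numbers: the shift along the world's x, y, z in m, then the turn, a rotation vector about the world's x, y, z in rad. In form: [[tx, ty, tz, rx, ry, rz], ...]. A call has 1 to 20 rows; each row shifts and turns the commanded pose from where the row before left it; what a row does not reach is not made up. A row lasts 1/8 s, in which the tool goes at most 62.5 mm and 10.7 degrees, less where a joint would pass 70% of its speed; a pose out of reach is approached as far as the arm can. A call is refused whole if a number of a shift passes 0.0625 or a number of a turn 0.188, either way. A call with a gripper value outside its range is refused whole. "hand" is the closure, from -1 (fully open) to 1 (shut), set as the call begins (left out, the last holds). The fingers move at their own pace and stop on an object; "newtons" is the grip in N (left out, the last holds). Time passes only in rows, so rows that do not move let the fingers close. It gives the time, the measured TCP pose, the force, the opening and the grip force at its end, in the units of the state.
- robot.state(): the state, without advancing time (a new reading comes with each control period).
- imaging.read_camera(name): name is "scene" or "top" or "wrist"; returns (picture, depth): 400x640x3 uint8, red, green, blue; 400x640 float32, m along the optical axis (not along the pixel's ray), 0 where there is no reading.
- imaging.calibration(name): a dict with "intrinsics" (3x3 intrinsics, pixels), "rvec" (rotation vector, rad) and "tvec" (3), from world to camera coordinates, as OpenCV has them. Camera axes: x right, y down, z forward; pixel columns grow to the right and rows downward; lengths in m; the calibration is good to about 2 mm. The wrist camera is an equidistant fisheye: a pixel r from the principal point sees the ray r / f radians off the axis. A picture is of the moment at which its call begins: read the wrist's pose just before it. calibration takes no time and is no camera call; for the wrist camera it gives the pose at the moment of the call.
- ticket.sign_off(): hands the job in; it is judged then, once.
The state is a dict: "t": time; "joint_positions": joint angles; "joint_vel": joint speeds; "effort": joint torques, N m; "eef_pos": TCP position; "orientation": TCP orientation; "force": force on the tool from outside, world axes, zero at the start; "wrist_torque": the same for the moment, N m; "grip_width": opening from 0.0 (shut) to 1.0 (fully open); "grasp_force": force on a finger pad.
Only numpy, scipy, OpenCV 4.12 (cv2) and the standard library are available. Lean on these libraries where they do the work, as an engineer would, in place of code of your own. Each camera call takes 0.05 s, during which the arm holds its last target. There are 200 camera calls.

## Working session

There is one attempt and no reset: what is moved stays moved. The work goes in short steps, Python scripts to look and compute and a tool call to move; the robot and the scene stay as the last step left them, time stands still between calls to the robot, and variables do not carry over. Pictures are saved under pics/ and viewed, at most 14 in all, crops included, and the job is handed in when it is done.

Besides the shell and the picture viewer there is one more tool, called by a JSON object that holds its "name" and its "arguments", one argument or row to a line. move_arm: Moves the arm, as the interface text tells. Its arguments: {"type":"object","properties":{"steps":{"type":"array","items":{"type":"array","items":{"type":"number"}}},"hand":{"type":"number"},"newtons":{"type":"number"}},"required":["steps"]}

```bash
mkdir -p pics; cat > h.py <<'E'
import numpy as np, cv2
from workcell import robot, imaging, ticket
def grab(n):
    c=imaging.calibration(n); p,d=imaging.read_camera(n); return p,d,c
def world(d,c):
    K=np.array(c["intrinsics"]);R=cv2.Rodrigues(np.array(c["rvec"],float))[0];t=np.array(c["tvec"]).ravel()
    v,u=np.mgrid[:d.shape[0],:d.shape[1]]
    P=np.stack([(u-K[0,2])/K[0,0]*d,(v-K[1,2])/K[1,1]*d,d],-1)
    W=(P-t)@R; W[d==0]=np.nan
    return W
E
python3 - <<'E'
from h import *
for n in("scene","top"):
    p,d,c=grab(n); cv2.imwrite(f"pics/{n}0.png",p[...,::-1]); np.savez(f"{n}0.npz",p=p,d=d,W=world(d,c))
    print(n,c)
s=robot.state();print(s)
E
```

```text
scene {'intrinsics': array([[454.06692877,   0.        , 326.51995169],
       [  0.        , 454.06692877, 196.69737063],
       [  0.        ,   0.        ,   1.        ]]), 'rvec': array([ 1.13453144,  2.19134705, -1.11484335]), 'tvec': array([ 0.32681118, -0.13301675,  1.80835302])}
top {'intrinsics': array([[364.17561425,   0.        , 326.00693685],
       [  0.        , 364.17561425, 204.14876422],
       [  0.        ,   0.        ,   1.        ]]), 'rvec': array([ 2.12934696, -2.17686122,  0.10092331]), 'tvec': array([-0.03076828,  0.52289132,  0.99395908])}
{'t': 0.1, 'joint_positions': array([ 1.17079861,  0.53712429, -0.0044121 ,  1.53878328,  0.00259847,
        1.06726902, -0.07120456]), 'joint_vel': array([-0.00108104, -0.00221954,  0.00112896, -0.00246501, -0.00048273,
        0.00110614,  0.00098732]), 'effort': array([ 3.14141114e-03, -5.84566498e+01,  1.05238549e+00, -2.59778613e+01,
        1.27083404e-02,  4.58624694e-03,  1.76150320e-05]), 'eef_pos': array([ 0.21274727, -0.61359625,  0.23047548]), 'orientation': array([ 9.86100753e-01,  1.66146566e-01, -1.94139687e-04, -7.64914530e-04]), 'force': array([-0.73365176,  0.03964929,  0.99864268]), 'wrist_torque': array([ 0.02062723,  0.00988974, -0.04015239]), 'grasp_force': 0.0, 'grip_width': 1.0028250610832092}
```

View pics/scene0.png

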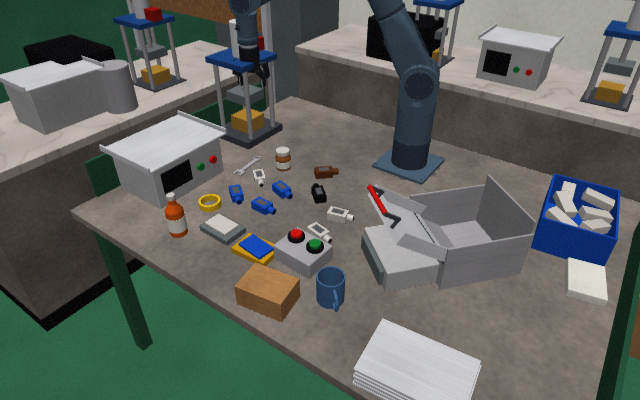

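View pics/top0.png

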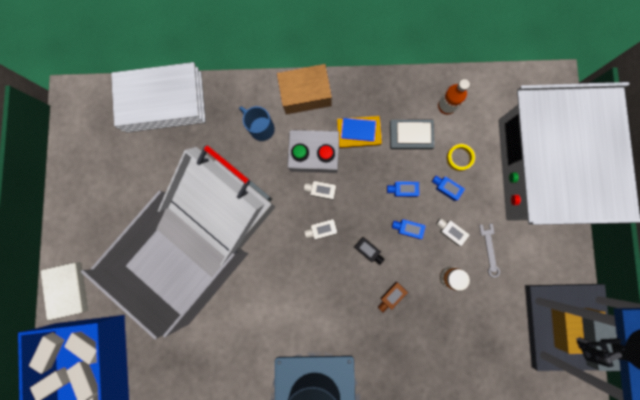

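The job plate on the yellow stand (top view 359,130) is blue. Candidates for blue housings are at top pixels (404,189), (448,187) and (409,229). The look-alikes are black (369,250) and brown (393,297), and the blue mug is at (257,122). The tray is tipped up, with its red bar at about (227,163).

```bash
python3 - <<'E'
from h import *
z=np.load("top0.npz");p=z["p"].astype(int);W=z["W"]
r,g,b=p[...,0],p[...,1],p[...,2]
blue=(b>110)&(b>r+60)&(b>g+40)
red=(r>130)&(g<60)&(b<60); grn=(g>90)&(r<60)&(b<90)
def blobs(m,name,mn=40):
    n,l,s,cc=cv2.connectedComponentsWithStats(m.astype(np.uint8))
    for i in range(1,n):
        if s[i,4]<mn: continue
        q=W[l==i];q=q[~np.isnan(q[:,0])]
        rc=cv2.minAreaRect((q[:,:2]*1000).astype(np.float32))
        print(name,cc[i].round(),s[i,4],"med",np.median(q,0).round(3),"zmax",np.percentile(q[:,2],95).round(3),"rect",np.round(rc[0]),np.round(rc[1]),round(rc[2],1), "min",q.min(0).round(3),"max",q.max(0).round(3))
blobs(blue,"blue");blobs(red,"red",20);blobs(grn,"grn",20)
for (u,v) in [(409,150),(321,165),(100,230),(160,330),(188,155),(270,205),(88,268),(245,250),(165,195),(200,255),(165,265)]:
    print((u,v),W[v,u].round(3))
big=cv2.resize(z["p"][165:325,290:490],None,fx=4,fy=3.7,interpolation=cv2.INTER_CUBIC)
cv2.imwrite("pics/crop.png",cv2.resize(z["p"][165:315,290:490],(800,600),interpolation=cv2.INTER_CUBIC)[...,::-1])
cv2.imwrite("pics/crop2.png",cv2.resize(z["p"][140:340,80:346],(798,600),interpolation=cv2.INTER_CUBIC)[...,::-1])
E
```

```text
blue [259. 125.] 195 med [0.767 0.152 0.004] zmax 0.012 rect [753. 143.] [69. 60.] 28.2 min [ 0.721  0.108 -0.   ] max [0.788 0.176 0.086]
blue [358. 129.] 636 med [ 0.736 -0.139  0.031] zmax 0.034 rect [ 742. -139.] [93. 70.] 81.9 min [ 0.703 -0.185 -0.003] max [ 0.782 -0.092  0.036]
blue [448. 187.] 342 med [ 0.566 -0.385  0.029] zmax 0.032 rect [ 570. -389.] [87. 52.] 55.3 min [ 0.528 -0.439 -0.004] max [ 0.598 -0.347  0.034]
blue [404. 189.] 354 med [ 0.561 -0.26   0.028] zmax 0.032 rect [ 565. -261.] [88. 48.] 88.4 min [ 0.54  -0.305 -0.005] max [ 0.589 -0.216  0.034]
blue [409. 228.] 349 med [ 0.452 -0.269  0.028] zmax 0.032 rect [ 453. -271.] [88. 45.] 73.5 min [ 0.422 -0.319 -0.004] max [ 0.478 -0.226  0.035]
blue [631. 321.] 344 med [ 0.258 -0.603  0.346] zmax 0.348 rect [ 253. -606.] [48. 32.] 0.7 min [ 0.229 -0.621  0.343] max [ 0.277 -0.589  0.349]
blue [ 66. 351.] 1635 med [0.149 0.672 0.055] zmax 0.122 rect [117. 660.] [194. 277.] 5.4 min [0.017 0.515 0.   ] max [0.225 0.792 0.125]
blue [635. 382.] 290 med [ 0.151 -0.598  0.346] zmax 0.348 rect [ 151. -599.] [62. 20.] 1
[... 846 characters left out ...]
[3411.  508.] 88.0 min [ 1.217 -1.684 -0.773] max [ 1.776  1.724 -0.731]
grn [299. 151.] 130 med [0.665 0.027 0.076] zmax 0.079 rect [666.  28.] [37. 34.] 0.5 min [0.648 0.011 0.064] max [0.684 0.045 0.082]
grn [516. 177.] 39 med [ 0.575 -0.544  0.092] zmax 0.095 rect [ 576. -545.] [12. 22.] 81.9 min [ 0.565 -0.55   0.085] max [ 0.587 -0.538  0.098]
(409, 150) [ 0.679 -0.288  0.001]
(321, 165) [ 0.629 -0.031  0.054]
(100, 230) [0.465 0.616 0.001]
(160, 330) [0.214 0.359 0.154]
(188, 155) [0.629 0.283 0.199]
(270, 205) [0.518 0.108 0.073]
(88, 268) [0.357 0.646 0.001]
(245, 250) [ 0.399  0.193 -0.001]
(165, 195) [0.542 0.363 0.14 ]
(200, 255) [0.388 0.311 0.032]
(165, 265) [0.361 0.419 0.009]
```

View pics/crop.png

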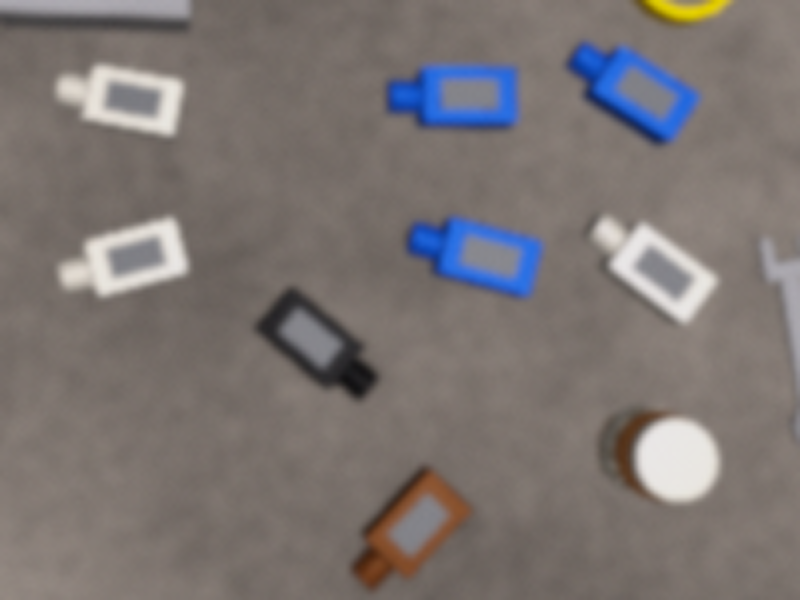

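View pics/crop2.png

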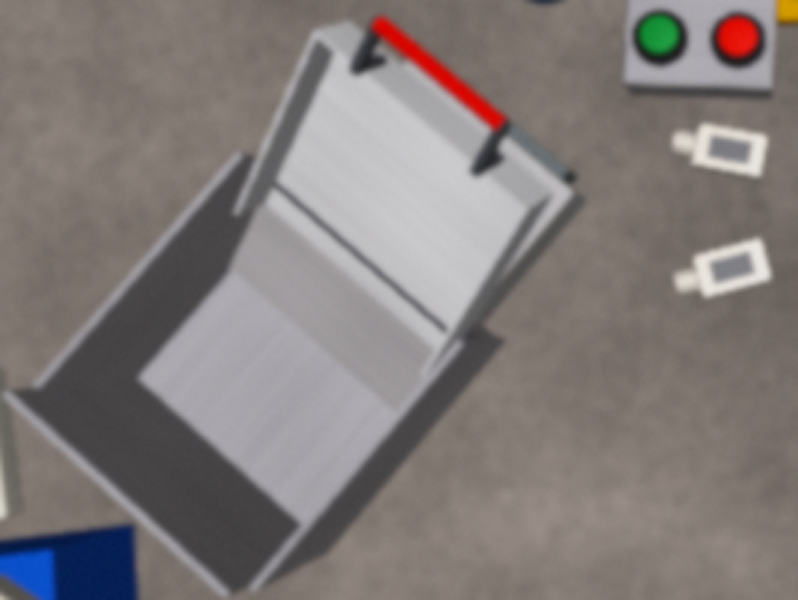

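Crop 1 shows exactly three blue housings: spigots to the left, at full-frame pixels (404,189), (448,187) and (409,229). Black and brown are clearly different. Crop 2 shows the tray tipped about 0.6 rad and empty, with the red bar between black brackets. Next I refine the poses.

```bash
cat >> h.py <<'E'
def housings(p,W,tag=""):
    p=p.astype(int);r,g,b=p[...,0],p[...,1],p[...,2]
    m=((b>110)&(b>r+60)&(b>g+40)).astype(np.uint8)
    n,l,s,cc=cv2.connectedComponentsWithStats(m)
    for i in range(1,n):
        q=W[l==i];x=np.nanmedian(q[:,:2],0)
        if not(s[i,4]>80 and x[0]<.68 and x[0]>.3 and abs(x[1])<.5): continue
        # fill the grey label: convex hull of top-face pixels
        q=q[(q[:,2]>np.nanmax(q[:,2])-.014)]
        h=cv2.convexHull((q[:,:2]*1e4).astype(np.float32))/1e4
        (c,sz,a)=cv2.minAreaRect((h*1000).astype(np.float32))
        bp=cv2.boxPoints((c,sz,a));e=[bp[1]-bp[0],bp[2]-bp[1]];e=max(e,key=np.linalg.norm)
        e=e/np.linalg.norm(e); ang=np.degrees(np.arctan2(e[1],e[0]))%180
        print(tag,cc[i].round(),"centre",np.round(c),"size",np.round(sz),"axis deg",round(ang,1),"z",np.nanmedian(q[:,2]).round(3),"blockside",np.round((q[:,:2].mean(0)*1000-c)@e,1))
def yaw():
    from scipy.spatial.transform import Rotation as R
    s=robot.state();M=R.from_quat(s["orientation"]).as_matrix()
    print("t",round(s["t"],2),"tcp",np.round(s["eef_pos"],4),"closing deg",round(np.degrees(np.arctan2(M[1,1],M[0,1])),1),"z",M[:,2].round(3),"F",np.round(s["force"],1),"w",round(s["grip_width"],3),"g",round(s["grasp_force"],1),"j7",round(s["joint_positions"][6],2))
E
python3 - <<'E'
from h import *
z=np.load("top0.npz");p=z["p"];W=z["W"]
housings(p,W)
P=p.astype(int);m=(P[...,0]>130)&(P[...,1]<60)&(P[...,2]<60)
q=W[m&(W[...,2]>.2)];q=q[q[:,2]>.24];c=q.mean(0);u=np.linalg.svd(q-c)[2][0]
t=(q-c)@u;print("bar",c.round(4),"dir deg",np.degrees(np.arctan2(u[1],u[0])),"dz",u[2],"mid",(c+u*(t.min()+t.max())/2).round(4),t.max()-t.min())
# hopper rims: steel points at z ~ .15 side walls
for lo,hi in((.14,.16),(.18,.20)):
    k=(W[...,2]>lo)&(W[...,2]<hi);v,u_=np.nonzero(k);s=(u_<250)&(u_>80)&(v>140)&(v<340)
    Q=W[v[s],u_[s]]; d=np.array([-.766,.643]);e=np.array([.643,.766]);H=np.array([.474,.276])
    A=(Q[:,:2]-H)@np.array([d,e]).T; print(lo,len(Q),"d",np.percentile(A[:,0],[1,50,99]).round(3),"e",np.percentile(A[:,1],[1,10,50,90,99]).round(3))
    for sg in(1,-1):
        B=A[(A[:,1]*sg>.09)&(A[:,0]>.02)]
        if len(B)>20: print(sg,np.polyfit(B[:,0],B[:,1],1).round(3),len(B))
yaw()
E
```

```text
[448. 187.] centre [ 566. -386.] size [87. 41.] axis deg 54.1 z 0.029 blockside -2.8
 [404. 189.] centre [ 561. -261.] size [87. 39.] axis deg 88.7 z 0.029 blockside -2.4
 [409. 228.] centre [ 450. -270.] size [88. 40.] axis deg 73.1 z 0.029 blockside -2.7
bar [0.5937 0.1764 0.2535] dir deg -130.13583054647384 dz 0.007914914288149017 mid [0.5931 0.1757 0.2535] 0.12546355537855103
0.14 2251 d [-0.09   0.008  0.253] e [-0.126 -0.121  0.009  0.122  0.127]
1 [-0.025  0.125] 437
-1 [ 0.047 -0.127] 372
0.18 851 d [-0.14   0.251  0.258] e [-0.114 -0.093  0.015  0.106  0.119]
1 [0.349 0.018] 64
-1 [-0.663  0.064] 61
t 0.1 tcp [ 0.2127 -0.6136  0.2305] closing deg -70.9 z [-0.001  0.001 -1.   ] F [-0.7  0.   1. ] w 1.003 g 0.0 j7 -0.07
```

{"name": "move_arm", "arguments": {
  "steps": [
    [0,0,0.045,0,0,0],
    [0,0,0.045,0,0,0],
    [0.0237,0.0494,0,0,0,0.0337],
    [0.0237,0.0494,0,0,0,0.0337],
    [0.0237,0.0494,0,0,0,0.0337],
    [0.0237,0.0494,0,0,0,0.0337],
    [0.0237,0.0494,0,0,0,0.0337],
    [0.0237,0.0494,0,0,0,0.0337],
    [0.0237,0.0494,0,0,0,0.0337],
    [0.0237,0.0494,0,0,0,0.0337],
    [0.0237,0.0494,0,0,0,0.0337],
    [0.0237,0.0494,0,0,0,0.0337],
    [0.0237,0.0494,0,0,0,0.0337],
    [0.0237,0.0494,0,0,0,0.0337],
    [0.0237,0.0494,0,0,0,0.0337],
    [0.0237,0.0494,0,0,0,0.0337],
    [0.0237,0.0494,0,0,0,0.0337],
    [0.0237,0.0494,0,0,0,0.0337],
    [0,0,0,0,0,0],
    [0,0,0,0,0,0]
  ],
  "hand": 0.0,
  "newtons": 40
}}

```text
t: 2.6
eef_pos: [0.5919, 0.1756, 0.3206]
orientation: [0.906, 0.423, -0.001, 0.0]
force: [-0.8, -0.5, -0.0]
grip_width: 0.498
grasp_force: 0.0
```

```bash
python3 -c "
from h import *
yaw()"
```

```text
t 2.6 tcp [0.5919 0.1756 0.3206] closing deg -40.0 z [-0.001 -0.001 -1.   ] F [-0.8 -0.5 -0. ] w 0.498 g 0.0 j7 -1.26
```

{"name": "move_arm", "arguments": {
  "steps": [
    [0.001,0,-0.03,0,0,0],
    [0,0,-0.03,0,0,0],
    [0,0,-0.03,0,0,0],
    [0,0,0,0,0,0]
  ]
}}

```text
t: 3.1
eef_pos: [0.5917, 0.1735, 0.2293]
orientation: [0.907, 0.422, -0.003, 0.0]
force: [0.1, -0.5, 0.5]
grip_width: 0.499
grasp_force: 0.0
```

{"name": "move_arm", "arguments": {
  "steps": [
    [0,0,0,0,0,0],
    [0,0,0,0,0,0],
    [0,0,0,0,0,0],
    [0,0,0,0,0,0]
  ],
  "hand": 1.0
}}

```text
t: 3.6
eef_pos: [0.5949, 0.1754, 0.2333]
orientation: [0.907, 0.422, 0.002, 0.001]
force: [1.9, -3.4, 6.2]
grip_width: 0.147
grasp_force: 39.3
```

{"name": "move_arm", "arguments": {
  "steps": [
    [0.0056,-0.0047,-0.0073,0,0,0],
    [0.0056,-0.0047,-0.0073,0,0,0],
    [0.005,-0.0042,-0.008,0,0,0],
    [0.005,-0.0042,-0.008,0,0,0],
    [0.0045,-0.0038,-0.0085,0,0,0],
    [0.0045,-0.0038,-0.0085,0,0,0],
    [0.0039,-0.0032,-0.009,0,0,0],
    [0.0039,-0.0032,-0.009,0,0,0],
    [0.0032,-0.0027,-0.0094,0,0,0],
    [0.0032,-0.0027,-0.0094,0,0,0],
    [0.0026,-0.0022,-0.0098,0,0,0],
    [0.0026,-0.0022,-0.0098,0,0,0],
    [0.0019,-0.0016,-0.0101,0,0,0],
    [0.0019,-0.0016,-0.0101,0,0,0],
    [0,0,0,0,0,0]
  ]
}}

```text
t: 5.48
eef_pos: [0.6429, 0.1407, 0.1123]
orientation: [0.905, 0.425, -0.0, -0.005]
force: [-27.8, 8.7, 45.4]
grip_width: 0.146
grasp_force: 51.6
```

{"name": "move_arm", "arguments": {
  "steps": [
    [0,0,0,0,0,0],
    [0,0,0,0,0,0],
    [0,0,0.04,0,0,0],
    [0,0,0.05,0,0,0],
    [0,0,0.05,0,0,0],
    [-0.01,-0.05,0.02,0,0,0.075],
    [-0.01,-0.05,0,0,0,0.075],
    [-0.01,-0.05,0,0,0,0.075],
    [0,0,0,0,0,0]
  ],
  "hand": 0.0
}}

```text
t: 6.6
eef_pos: [0.6163, -0.0263, 0.2659]
orientation: [0.855, 0.518, -0.002, 0.001]
force: [0.6, -0.2, 0.1]
grip_width: 0.499
grasp_force: 0.0
```

```bash
python3 - <<'E'
from h import *
yaw()
p,d,c=grab("top");W=world(d,c);cv2.imwrite("pics/top1.png",p[...,::-1]);housings(p,W)
P=p.astype(int);m=(P[...,0]>130)&(P[...,1]<60)&(P[...,2]<60)
n,l,s,cc=cv2.connectedComponentsWithStats(m.astype(np.uint8))
for i in range(1,n):
    if s[i,4]>60:
        q=W[l==i];print(cc[i].round(),s[i,4],np.nanmedian(q,0).round(3),(np.nanmin(q[:,:2],0)+np.nanmax(q[:,:2],0))/2)
dd=np.array([-.766,.643]);e=np.array([.643,.766]);H=np.array([.474,.276])
A=(W[...,:2]-H)@np.array([dd,e]).T
k=(A[...,0]>-.15)&(A[...,0]<.02)&(abs(A[...,1])<.09);q=np.c_[A[k],W[k][:,2]]
f=np.linalg.lstsq(np.c_[q[:,:2],np.ones(len(q))],q[:,2],rcond=None)[0];print("plane",f,len(q),np.nanmedian(q[:,2]))
E
```

```text
t 6.6 tcp [ 0.6163 -0.0263  0.2659] closing deg -27.6 z [-0.001 -0.004 -1.   ] F [ 0.6 -0.2  0.1] w 0.499 g 0.0 j7 -0.74
 [448. 187.] centre [ 565. -386.] size [87. 41.] axis deg 55.5 z 0.029 blockside -3.0
 [404. 189.] centre [ 561. -262.] size [87. 40.] axis deg 88.1 z 0.029 blockside -2.5
 [410. 228.] centre [ 423. -118.] size [5. 2.] axis deg 23.0 z 0.711 blockside 0.2
[454.  94.] 137 [ 0.799 -0.391  0.103] [ 0.80366214 -0.39577143]
[254. 156.] 218 [0.637 0.137 0.14 ] [0.63629389 0.13687327]
plane [ 0.00265262 -0.00118896  0.09586367] 4296 0.0956673758592442
```

View pics/top1.png

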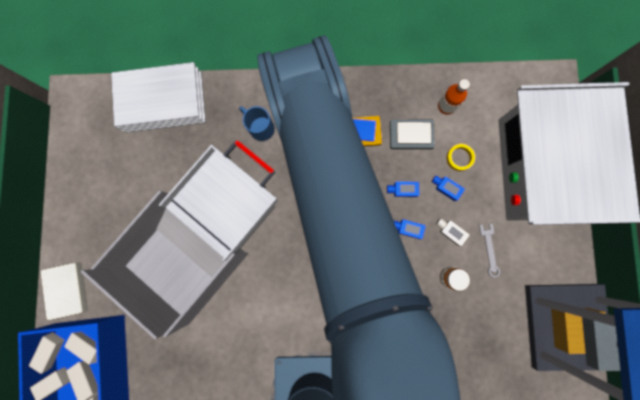

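The tray is level and empty, with its floor measured at 96 mm (expected 96) and the bar at pixel (254,156). The housings have not moved. I pick blue A at (404,189).

{"name": "move_arm", "arguments": {
  "steps": [
    [-0.011,-0.048,0,0,0,0.09],
    [-0.011,-0.048,0,0,0,0.09],
    [-0.011,-0.048,-0.03,0,0,0.09],
    [-0.011,-0.048,-0.03,0,0,0.09],
    [-0.011,-0.048,-0.03,0,0,0.094],
    [0,0,-0.05,0,0,0],
    [0,0,-0.05,0,0,0],
    [0,0,-0.04,0,0,0],
    [0,0,-0.03,0,0,0],
    [0,0,0,0,0,0],
    [0,0,0,0,0,0]
  ],
  "hand": -0.6
}}

```text
t: 8.02
eef_pos: [0.5629, -0.258, 0.0081]
orientation: [0.713, 0.701, 0.001, 0.001]
force: [-0.2, -0.8, -0.1]
grip_width: 0.801
grasp_force: 0.0
```

{"name": "move_arm", "arguments": {
  "steps": [
    [0,0,0,0,0,0],
    [0,0,0,0,0,0],
    [0,0,0,0,0,0],
    [0,0,0,0,0,0]
  ],
  "hand": 1.0,
  "newtons": 50
}}

```text
t: 8.52
eef_pos: [0.5629, -0.2589, 0.0088]
orientation: [0.714, 0.7, 0.001, 0.001]
force: [0.2, 0.7, 6.1]
grip_width: 0.457
grasp_force: 51.8
```

{"name": "move_arm", "arguments": {
  "steps": [
    [0,0,0.04,0,0,0],
    [0,0,0.05,0,0,0],
    [0,0,0.05,0,0,0],
    [0,0.01,0.05,0,0,0],
    [0.001,0.04,0.05,0,0,0.08],
    [0.002,0.05,0,0,0,0.09],
    [0.002,0.05,0,0,0,0.09],
    [0.002,0.05,0,0,0,0.09],
    [0.002,0.05,0,0,0,0.09],
    [0.002,0.05,0,0,0,0.09],
    [0.002,0.05,0,0,0,0.09],
    [0.002,0.05,0,0,0,0.09],
    [0.002,0.05,0,0,0,0.09],
    [0.002,0.05,0,0,0,0.09],
    [0.002,0.005,0,0,0,0.01],
    [0,0,0,0,0,0],
    [0,0,0,0,0,0]
  ]
}}

```text
t: 10.65
eef_pos: [0.5831, 0.2434, 0.2458]
orientation: [0.339, 0.941, -0.001, 0.0]
force: [0.1, -0.3, -0.8]
grip_width: 0.454
grasp_force: 56.9
```

```bash
python3 -c "
from h import *
yaw()"
```

```text
t 10.65 tcp [0.5831 0.2434 0.2458] closing deg 50.3 z [ 0.    -0.002 -1.   ] F [ 0.1 -0.3 -0.8] w 0.454 g 56.9 j7 0.02
```

{"name": "move_arm", "arguments": {
  "steps": [
    [0,0,-0.04,0,0,0],
    [0,0,-0.04,0,0,0],
    [0,0,-0.03,0,0,0],
    [0,0,-0.018,0,0,0],
    [0,0,-0.009,0,0,0],
    [0,0,0,0,0,0],
    [0,0,0,0,0,0]
  ]
}}

```text
t: 11.52
eef_pos: [0.5832, 0.246, 0.1101]
orientation: [0.338, 0.941, 0.001, 0.001]
force: [0.0, 0.2, -1.3]
grip_width: 0.458
grasp_force: 57.0
```

{"name": "move_arm", "arguments": {
  "steps": [
    [0,0,0,0,0,0],
    [0,0,0,0,0,0],
    [0,0,0,0,0,0],
    [0,0,0.03,0,0,0],
    [0,0,0.05,0,0,0],
    [0,0,0.06,0,0,0],
    [-0.004,-0.05,0,0,0,-0.1],
    [-0.004,-0.05,0,0,0,-0.1],
    [-0.004,-0.05,0,0,0,-0.1],
    [-0.004,-0.05,0,0,0,-0.1],
    [0,0,0,0,0,0]
  ],
  "hand": -0.3
}}

```text
t: 12.9
eef_pos: [0.5666, 0.0399, 0.2485]
orientation: [0.522, 0.853, -0.002, 0.001]
force: [0.6, 0.0, -0.5]
grip_width: 0.652
grasp_force: 0.0
```

```bash
cat >> h.py <<'E'
def look(name):
    yaw(); p,d,c=grab("top");W=world(d,c);cv2.imwrite(f"pics/{name}.png",p[...,::-1]);housings(p,W)
E
python3 -c "
from h import *
look('top2')"
```

```text
t 12.9 tcp [0.5666 0.0399 0.2485] closing deg 27.1 z [-0.001 -0.003 -1.   ] F [ 0.6  0.  -0.5] w 0.652 g 0.0 j7 -0.01
 [215. 179.] centre [581. 244.] size [41. 88.] axis deg 140.7 z 0.125 blockside 2.9
 [448. 187.] centre [ 565. -386.] size [87. 41.] axis deg 55.1 z 0.028 blockside -3.6
 [409. 228.] centre [ 450. -270.] size [87. 40.] axis deg 73.4 z 0.029 blockside -2.8
```

Blue A lies in the tray at (215,179), heading as planned. Next is blue C at (409,228).

{"name": "move_arm", "arguments": {
  "steps": [
    [-0.0168,-0.045,0,0,0,-0.109],
    [-0.0168,-0.045,0,0,0,-0.109],
    [-0.0168,-0.045,0,0,0,-0.109],
    [-0.0168,-0.045,0,0,0,-0.109],
    [-0.0168,-0.045,-0.02,0,0,-0.109],
    [-0.0168,-0.045,-0.02,0,0,-0.109],
    [-0.0168,-0.045,-0.02,0,0,-0.11],
    [0,0,-0.03,0,0,0],
    [0,0,-0.03,0,0,0],
    [0,0,0,0,0,0],
    [0,0,0,0,0,0]
  ],
  "hand": -0.6
}}

```text
t: 14.32
eef_pos: [0.4503, -0.2687, 0.1299]
orientation: [0.799, 0.601, 0.001, 0.001]
force: [-0.8, -0.9, 0.4]
grip_width: 0.801
grasp_force: 0.0
```

```bash
python3 -c "
from h import *
yaw()"
```

```text
t 14.32 tcp [ 0.4503 -0.2687  0.1299] closing deg -16.1 z [ 0.002 -0.    -1.   ] F [-0.8 -0.9  0.4] w 0.801 g 0.0 j7 -0.15
```

{"name": "move_arm", "arguments": {
  "steps": [
    [-0.001,-0.004,-0.04,0,0,-0.01],
    [0,0,-0.04,0,0,0],
    [0,0,-0.028,0,0,0],
    [0,0,-0.014,0,0,0],
    [0,0,0,0,0,0],
    [0,0,0,0,0,0]
  ]
}}

```text
t: 15.08
eef_pos: [0.4491, -0.2739, 0.0082]
orientation: [0.803, 0.596, 0.0, 0.001]
force: [0.0, 0.1, -0.3]
grip_width: 0.797
grasp_force: 0.0
```

{"name": "move_arm", "arguments": {
  "steps": [
    [0,0,0,0,0,0],
    [0,0,0,0,0,0],
    [0,0,0,0,0,0],
    [0,0,0.04,0,0,0],
    [0,0,0.05,0,0,0],
    [0,0,0.05,0,0,0],
    [0,0,0.05,0,0,0],
    [0,0,0.05,0,0,0],
    [0,0,0,0,0,0]
  ],
  "hand": 1.0
}}

```text
t: 16.2
eef_pos: [0.4501, -0.2745, 0.2509]
orientation: [0.803, 0.596, 0.001, 0.004]
force: [0.2, -0.2, -1.4]
grip_width: 0.456
grasp_force: 51.0
```

{"name": "move_arm", "arguments": {
  "steps": [
    [0.0064,0.0404,0,0,0,0.1065],
    [0.0064,0.0404,0,0,0,0.1065],
    [0.0064,0.0404,0,0,0,0.1065],
    [0.0064,0.0404,0,0,0,0.1065],
    [0.0064,0.0404,0,0,0,0.1065],
    [0.0064,0.0404,0,0,0,0.1065],
    [0.0064,0.0404,0,0,0,0.1065],
    [0.0064,0.0404,0,0,0,0.1065],
    [0.0064,0.0404,0,0,0,0.1065],
    [0.0064,0.0404,0,0,0,0.1065],
    [0.0064,0.0404,0,0,0,0.1065],
    [0,0,-0.02,0,0,0],
    [0,0,0,0,0,0],
    [0,0,0,0,0,0]
  ]
}}

```text
t: 17.95
eef_pos: [0.5182, 0.1695, 0.2265]
orientation: [0.34, 0.94, -0.001, -0.0]
force: [-0.5, -0.2, -0.8]
grip_width: 0.46
grasp_force: 50.9
```

```bash
python3 -c "
from h import *
yaw()"
```

```text
t 17.95 tcp [0.5182 0.1695 0.2265] closing deg 50.2 z [-0.001 -0.001 -1.   ] F [-0.5 -0.2 -0.8] w 0.46 g 50.9 j7 0.07
```

{"name": "move_arm", "arguments": {
  "steps": [
    [0.002,0,-0.04,0,0,0],
    [0,0,-0.035,0,0,0],
    [0,0,-0.025,0,0,0],
    [0,0,-0.012,0,0,0],
    [0,0,-0.006,0,0,0],
    [0,0,0,0,0,0],
    [0,0,0,0,0,0]
  ]
}}

```text
t: 18.82
eef_pos: [0.5209, 0.1711, 0.1098]
orientation: [0.339, 0.941, 0.0, 0.001]
force: [0.7, -0.9, -0.5]
grip_width: 0.457
grasp_force: 51.0
```

{"name": "move_arm", "arguments": {
  "steps": [
    [0,0,0,0,0,0],
    [0,0,0,0,0,0],
    [0,0,0,0,0,0],
    [0,0,0.03,0,0,0],
    [0,0,0.05,0,0,0],
    [0,0,0.06,0,0,0],
    [0.004,-0.05,0,0,0,-0.11],
    [0.004,-0.05,0,0,0,-0.11],
    [0.004,-0.05,0,0,0,-0.11],
    [0.004,-0.05,0,0,0,-0.11],
    [0,0,0,0,0,0]
  ],
  "hand": -0.3
}}

```text
t: 20.2
eef_pos: [0.5364, -0.0343, 0.2485]
orientation: [0.54, 0.842, -0.001, 0.0]
force: [-0.1, 0.8, 0.8]
grip_width: 0.649
grasp_force: 0.0
```

```bash
python3 -c "
from h import *
look('top3')"
```

```text
t 20.2 tcp [ 0.5364 -0.0343  0.2485] closing deg 24.7 z [-0.001 -0.002 -1.   ] F [-0.1  0.8  0.8] w 0.649 g 0.0 j7 0.08
 [215. 179.] centre [581. 244.] size [41. 88.] axis deg 141.1 z 0.125 blockside 3.2
 [448. 187.] centre [ 565. -386.] size [86. 41.] axis deg 55.8 z 0.029 blockside -3.8
 [242. 205.] centre [512. 173.] size [40. 88.] axis deg 140.2 z 0.125 blockside 3.6
```

{"name": "move_arm", "arguments": {
  "steps": [
    [0.0028,-0.0354,0,0,0,-0.1037],
    [0.0028,-0.0354,0,0,0,-0.1037],
    [0.0028,-0.0354,0,0,0,-0.1037],
    [0.0028,-0.0354,0,0,0,-0.1037],
    [0.0028,-0.0354,0,0,0,-0.1037],
    [0.0028,-0.0354,0,0,0,-0.1037],
    [0.0028,-0.0354,0,0,0,-0.1037],
    [0.0028,-0.0354,-0.02,0,0,-0.1037],
    [0.0028,-0.0354,-0.02,0,0,-0.1037],
    [0.0028,-0.0354,-0.02,0,0,-0.1037],
    [0,0,-0.03,0,0,0],
    [0,0,-0.03,0,0,0],
    [0,0,0,0,0,0],
    [0,0,0,0,0,0]
  ],
  "hand": -0.4
}}

```text
t: 22.0
eef_pos: [0.5649, -0.3839, 0.13]
orientation: [0.884, 0.467, 0.0, 0.001]
force: [0.5, -0.4, 0.7]
grip_width: 0.698
grasp_force: 0.0
```

```bash
python3 -c "
from h import *
yaw()"
```

```text
t 22.0 tcp [ 0.5649 -0.3839  0.13  ] closing deg -34.4 z [ 0.001 -0.001 -1.   ] F [ 0.5 -0.4  0.7] w 0.698 g 0.0 j7 -0.33
```

{"name": "move_arm", "arguments": {
  "steps": [
    [-0.001,-0.004,-0.04,0,0,-0.005],
    [0,0,-0.04,0,0,0],
    [0,0,-0.028,0,0,0],
    [0,0,-0.014,0,0,0],
    [0,0,0,0,0,0],
    [0,0,0,0,0,0]
  ]
}}

```text
t: 22.75
eef_pos: [0.5646, -0.3878, 0.0087]
orientation: [0.885, 0.465, 0.001, 0.001]
force: [0.4, -0.6, -0.0]
grip_width: 0.701
grasp_force: 0.0
```

{"name": "move_arm", "arguments": {
  "steps": [
    [0,0,0,0,0,0],
    [0,0,0,0,0,0],
    [0,0,0,0,0,0],
    [0,0,0.04,0,0,0],
    [0,0,0.05,0,0,0],
    [0,0,0.05,0,0,0],
    [0,0,0.05,0,0,0],
    [0,0,0.05,0,0,0],
    [0,0,0,0,0,0]
  ],
  "hand": 1.0
}}

```text
t: 23.88
eef_pos: [0.5658, -0.3881, 0.2524]
orientation: [0.885, 0.465, 0.002, 0.004]
force: [0.2, 0.0, -1.3]
grip_width: 0.457
grasp_force: 51.5
```

{"name": "move_arm", "arguments": {
  "steps": [
    [-0.0052,0.0434,0,0,0,0.0988],
    [-0.0052,0.0434,0,0,0,0.0988],
    [-0.0052,0.0434,0,0,0,0.0988],
    [-0.0052,0.0434,0,0,0,0.0988],
    [-0.0052,0.0434,0,0,0,0.0988],
    [-0.0052,0.0434,0,0,0,0.0988],
    [-0.0052,0.0434,0,0,0,0.0988],
    [-0.0052,0.0434,0,0,0,0.0988],
    [-0.0052,0.0434,0,0,0,0.0988],
    [-0.0052,0.0434,0,0,0,0.0988],
    [-0.0052,0.0434,0,0,0,0.0988],
    [-0.0052,0.0434,0,0,0,0.0988],
    [-0.0052,0.0434,0,0,0,0.0988],
    [-0.0052,0.0434,0,0,0,0.0988],
    [-0.0052,0.0434,0,0,0,0.0988],
    [0,0,0,0,0,0],
    [0,0,0,0,0,0]
  ]
}}

```text
t: 26.0
eef_pos: [0.4851, 0.263, 0.2461]
orientation: [0.339, 0.941, -0.001, -0.0]
force: [0.1, -0.1, -0.3]
grip_width: 0.454
grasp_force: 51.5
```

```bash
python3 -c "
from h import *
yaw()"
```

```text
t 26.0 tcp [0.4851 0.263  0.2461] closing deg 50.3 z [-0.001 -0.001 -1.   ] F [ 0.1 -0.1 -0.3] w 0.454 g 51.5 j7 -0.11
```

{"name": "move_arm", "arguments": {
  "steps": [
    [0,0,-0.04,0,0,0],
    [0,0,-0.04,0,0,0],
    [0,0,-0.03,0,0,0],
    [0,0,-0.018,0,0,0],
    [0,0,-0.009,0,0,0],
    [0,0,0,0,0,0],
    [0,0,0,0,0,0]
  ]
}}

```text
t: 26.88
eef_pos: [0.486, 0.2643, 0.1108]
orientation: [0.339, 0.941, 0.001, 0.001]
force: [-0.0, -1.0, -0.6]
grip_width: 0.455
grasp_force: 51.5
```

{"name": "move_arm", "arguments": {
  "steps": [
    [0,0,0,0,0,0],
    [0,0,0,0,0,0],
    [0,0,0,0,0,0],
    [0,0,0.03,0,0,0],
    [0,0,0.05,0,0,0],
    [0,0,0.06,0,0,0],
    [0.02,-0.04,0,0,0,-0.15],
    [0.02,-0.04,0,0,0,-0.15],
    [0.02,-0.04,0,0,0,-0.15],
    [0.02,-0.04,0,0,0,-0.15],
    [0.02,-0.04,0,0,0,-0.15],
    [0.02,-0.04,0,0,0,-0.15],
    [0,0,0,0,0,0]
  ],
  "hand": -0.3
}}

```text
t: 28.5
eef_pos: [0.6066, 0.0191, 0.2494]
orientation: [0.717, 0.697, -0.001, 0.001]
force: [-0.5, 0.6, -0.4]
grip_width: 0.651
grasp_force: 0.0
```

```bash
python3 -c "
from h import *
look('top4')"
```

```text
t 28.5 tcp [0.6066 0.0191 0.2494] closing deg -1.7 z [ 0.    -0.002 -1.   ] F [-0.5  0.6 -0.4] w 0.651 g 0.0 j7 -0.43
 [215. 179.] centre [580. 244.] size [41. 88.] axis deg 141.3 z 0.125 blockside 3.1
 [242. 205.] centre [512. 174.] size [40. 88.] axis deg 140.3 z 0.125 blockside 3.9
 [206. 219.] centre [479. 266.] size [42. 88.] axis deg 141.4 z 0.125 blockside 4.1
```

View pics/top4.png

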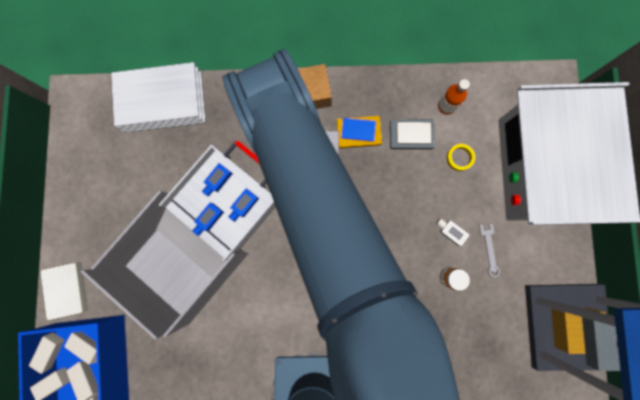

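All three blue housings lie flat in the level tray, at (215,179), (242,205) and (206,219). Now I take the bar.

{"name": "move_arm", "arguments": {
  "steps": [
    [0.0076,0.0295,0,0,0,-0.167],
    [0.0076,0.0295,0,0,0,-0.167],
    [0.0076,0.0295,0,0,0,-0.167],
    [0.0076,0.0295,0,0,0,-0.167],
    [0,0,-0.03,0,0,0],
    [0,0,0,0,0,0],
    [0,0,0,0,0,0]
  ],
  "hand": 0.0
}}

```text
t: 29.42
eef_pos: [0.6357, 0.1424, 0.2207]
orientation: [0.904, 0.427, 0.0, -0.0]
force: [-0.1, -0.3, 0.6]
grip_width: 0.5
grasp_force: 0.0
```

{"name": "move_arm", "arguments": {
  "steps": [
    [0,0,-0.03,0,0,0],
    [0,0,-0.03,0,0,0],
    [0,0,-0.03,0,0,0],
    [0,0,-0.012,0,0,0],
    [0,0,0,0,0,0],
    [0,0,0,0,0,0]
  ]
}}

```text
t: 30.18
eef_pos: [0.6368, 0.1423, 0.1195]
orientation: [0.904, 0.427, 0.001, 0.0]
force: [0.5, 0.4, -0.7]
grip_width: 0.501
grasp_force: 0.0
```

{"name": "move_arm", "arguments": {
  "steps": [
    [0,0,0,0,0,0],
    [0,0,0,0,0,0],
    [0,0,0,0,0,0],
    [0,0,0,0,0,0]
  ],
  "hand": 1.0,
  "newtons": 50
}}

```text
t: 30.68
eef_pos: [0.6408, 0.1387, 0.12]
orientation: [0.905, 0.425, 0.004, 0.003]
force: [10.1, -6.5, 0.6]
grip_width: 0.146
grasp_force: 48.6
```

{"name": "move_arm", "arguments": {
  "steps": [
    [0.001,-0.001,0.0112,0,0,0],
    [-0.0015,0.001,0.0111,0,0,0],
    [-0.003,0.0025,0.0108,0,0,0],
    [-0.003,0.0025,0.0107,0,0,0],
    [-0.0038,0.0032,0.0104,0,0,0],
    [-0.0038,0.0032,0.0103,0,0,0],
    [-0.0047,0.0039,0.0098,0,0,0],
    [-0.0047,0.0039,0.0098,0,0,0],
    [-0.0053,0.0045,0.0092,0,0,0],
    [-0.0053,0.0045,0.0091,0,0,0],
    [-0.006,0.005,0.0084,0,0,0],
    [-0.006,0.005,0.0084,0,0,0]
  ]
}}

```text
t: 32.17
eef_pos: [0.5942, 0.1787, 0.2394]
orientation: [0.905, 0.425, 0.004, 0.002]
force: [10.2, -1.3, -0.8]
grip_width: 0.141
grasp_force: 48.6
```

{"name": "move_arm", "arguments": {
  "steps": [
    [-0.0065,0.0055,0.0076,0,0,0],
    [-0.0066,0.0055,0.0076,0,0,0],
    [-0.0071,0.006,0.0067,0,0,0],
    [-0.0071,0.006,0.0067,0,0,0],
    [-0.0076,0.0064,0.0058,0,0,0],
    [-0.0077,0.0065,0.0057,0,0,0],
    [-0.0079,0.0067,0.0048,0,0,0],
    [-0.008,0.0067,0.0047,0,0,0],
    [-0.0083,0.007,0.0036,0,0,0],
    [-0.0083,0.007,0.0036,0,0,0],
    [0,0,0,0,0,0],
    [0,0,0,0,0,0],
    [0,0,0,0,0,0],
    [0,0,0,0,0,0]
  ]
}}

```text
t: 33.92
eef_pos: [0.5197, 0.2429, 0.2996]
orientation: [0.905, 0.425, 0.006, 0.002]
force: [3.9, -4.8, 21.8]
grip_width: 0.138
grasp_force: 52.9
```

```bash
python3 -c "
from h import *
yaw()
for n in('top','scene'):
    p,d,c=grab(n);W=world(d,c)
    if n=='scene': cv2.imwrite('pics/s5.png',cv2.resize(p[140:320,320:560],(800,600))[...,::-1])
    housings(p,W,n)
"
```

```text
t 33.92 tcp [0.5197 0.2429 0.2996] closing deg -39.7 z [ 0.013  0.001 -1.   ] F [ 3.9 -4.8 21.8] w 0.138 g 52.9 j7 -1.43
top [190. 253.] centre [385.  73.] size [19.  2.] axis deg 42.9 z 0.71 blockside -0.6
scene [456. 237.] centre [545. 363.] size [6. 0.] axis deg 161.1 z 0.185 blockside -0.0
```

View pics/s5.png

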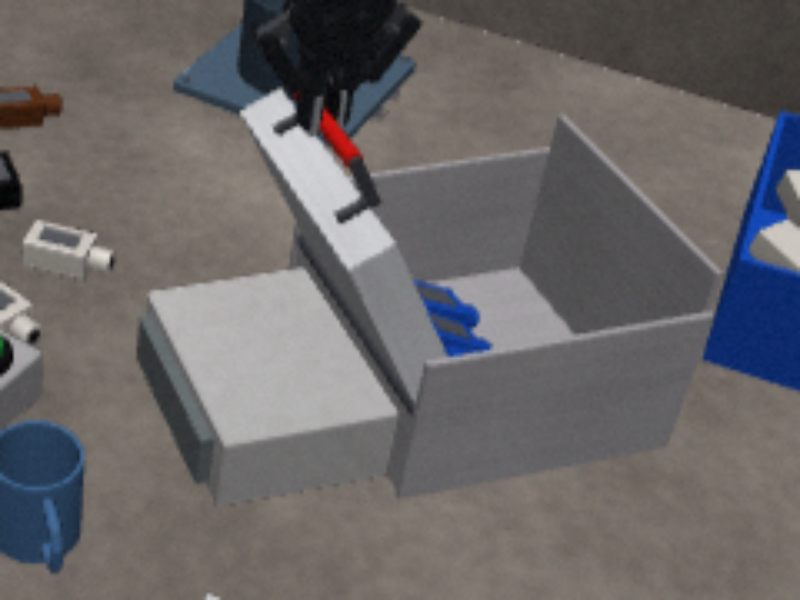

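At 1.1 rad, two blue housings are visible in the hopper at crop (450,310) and (460,335); the third is hidden. I release the bar (the hinge stays put) and look from above.

{"name": "move_arm", "arguments": {
  "steps": [
    [0,0,0,0,0,0],
    [0,0,0,0,0,0],
    [0,0,0.03,0,0,0],
    [0,0,0.04,0,0,0],
    [0.015,-0.055,0,0,0,0],
    [0.015,-0.055,0,0,0,0],
    [0.015,-0.055,0,0,0,0],
    [0.015,-0.055,0,0,0,0],
    [0,-0.055,0,0,0,0],
    [0,0,0,0,0,0]
  ],
  "hand": 0.0
}}

```text
t: 35.28
eef_pos: [0.5741, -0.0375, 0.3628]
orientation: [0.906, 0.423, -0.001, 0.001]
force: [-0.4, 0.0, -0.2]
grip_width: 0.504
grasp_force: 0.0
```

```bash
cat > t.py <<'E'
from h import *
import sys
yaw();p,d,c=grab("top");W=world(d,c)
cv2.imwrite(f"pics/{sys.argv[1]}.png",cv2.resize(p[130:340,70:350],(800,600))[...,::-1])
dd=np.array([-.766,.643]);e=np.array([-.643,-.766]);H=np.array([.465,.282])+.12*dd
P=p.astype(int);m=(P[...,2]>90)&(P[...,2]>P[...,0]+50)&(P[...,2]>P[...,1]+35)
n,l,s,cc=cv2.connectedComponentsWithStats(m.astype(np.uint8))
for i in range(1,n):
    q=W[l==i];A=(q[:,:2]-H)@np.array([dd,e]).T;md=np.nanmedian(A,0)
    if s[i,4]>30 and abs(md[0])<.4 and abs(md[1])<.15: print(cc[i].round(),s[i,4],"hopper x,y",md.round(3),"range",np.nanmin(A,0).round(3),np.nanmax(A,0).round(3),"z",np.nanpercentile(q[:,2],[5,50,95]).round(3))
m=(P[...,0]>130)&(P[...,1]<60)&(P[...,2]<60)&(W[...,1]>.05)&(W[...,1]<.4)&(W[...,2]>.1)
if m.sum(): q=W[m];print("bar",np.median(q,0).round(3),(q.min(0)+q.max(0))/2,m.sum())
E
python3 t.py top6
```

```text
t 35.27 tcp [ 0.5741 -0.0375  0.3628] closing deg -40.0 z [-0.002 -0.002 -1.   ] F [-0.4  0.  -0.2] w 0.504 g 0.0 j7 -0.86
[185. 254.] 1222 hopper x,y [-0.028  0.003] range [-0.067 -0.088] [0.041 0.069] z [0.028 0.055 0.072]
[ 79. 355.] 3683 hopper x,y [ 0.339 -0.054] range [ 0.226 -0.214] [0.55  0.122] z [0.005 0.075 0.121]
bar [0.517 0.243 0.316] [0.51496402 0.24217176 0.29896631] 285
```

View pics/top6.png

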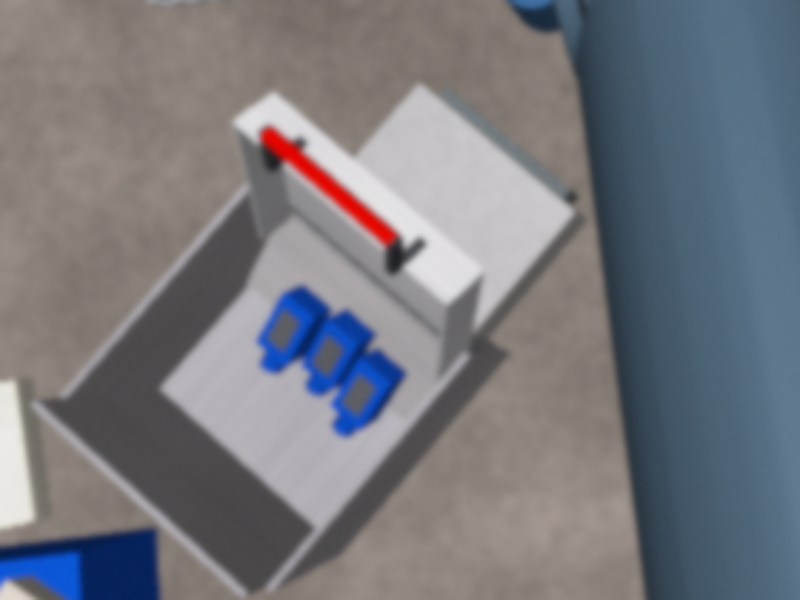

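All three housings lie in the hopper at crop (290,328), (335,352) and (365,392), with tops at or below 72 mm. I re-grip the bar to lower the tray.

{"name": "move_arm", "arguments": {
  "steps": [
    [-0.0097,0.0467,0,0,0,0],
    [-0.0097,0.0467,0,0,0,0],
    [-0.0097,0.0467,0,0,0,0],
    [-0.0097,0.0467,0,0,0,0],
    [-0.0097,0.0467,0,0,0,0],
    [-0.0097,0.0467,0,0,0,0],
    [0,0,0,0,0,0],
    [0,0,-0.03,0,0,0],
    [0,0,-0.03,0,0,0],
    [0,0,-0.007,0,0,0],
    [0,0,0,0,0,0]
  ]
}}

```text
t: 36.7
eef_pos: [0.5162, 0.2488, 0.2972]
orientation: [0.904, 0.427, -0.0, -0.0]
force: [0.0, -0.8, -0.0]
grip_width: 0.499
grasp_force: 0.0
```

{"name": "move_arm", "arguments": {
  "steps": [
    [0,0,0,0,0,0],
    [0,0,0,0,0,0],
    [0,0,0,0,0,0],
    [0,0,0,0,0,0]
  ],
  "hand": 1.0
}}

```text
t: 37.2
eef_pos: [0.5182, 0.2481, 0.2987]
orientation: [0.905, 0.426, 0.002, 0.001]
force: [2.4, -2.9, 5.0]
grip_width: 0.148
grasp_force: 48.7
```

{"name": "move_arm", "arguments": {
  "steps": [
    [0.0083,-0.007,-0.0036,0,0,0],
    [0.0083,-0.007,-0.0036,0,0,0],
    [0.008,-0.0067,-0.0047,0,0,0],
    [0.0079,-0.0067,-0.0048,0,0,0],
    [0.0077,-0.0065,-0.0057,0,0,0],
    [0.0076,-0.0064,-0.0058,0,0,0],
    [0.0071,-0.006,-0.0067,0,0,0],
    [0.0071,-0.006,-0.0067,0,0,0],
    [0.0066,-0.0055,-0.0076,0,0,0],
    [0.0065,-0.0055,-0.0076,0,0,0]
  ]
}}

```text
t: 38.45
eef_pos: [0.5918, 0.1849, 0.2413]
orientation: [0.905, 0.426, 0.0, 0.0]
force: [-2.2, -1.9, 7.6]
grip_width: 0.141
grasp_force: 52.8
```

{"name": "move_arm", "arguments": {
  "steps": [
    [0.006,-0.005,-0.0084,0,0,0],
    [0.006,-0.005,-0.0084,0,0,0],
    [0.0053,-0.0045,-0.0091,0,0,0],
    [0.0053,-0.0045,-0.0092,0,0,0],
    [0.0047,-0.0039,-0.0098,0,0,0],
    [0.0047,-0.0039,-0.0098,0,0,0],
    [0.0038,-0.0032,-0.0103,0,0,0],
    [0.0038,-0.0032,-0.0104,0,0,0],
    [0.003,-0.0025,-0.0107,0,0,0],
    [0.003,-0.0025,-0.0108,0,0,0]
  ]
}}

```text
t: 39.7
eef_pos: [0.6375, 0.1456, 0.143]
orientation: [0.905, 0.426, -0.0, 0.001]
force: [-2.3, -5.5, 4.7]
grip_width: 0.14
grasp_force: 57.1
```

{"name": "move_arm", "arguments": {
  "steps": [
    [0.0022,-0.0018,-0.011,0,0,0],
    [0.0022,-0.0018,-0.011,0,0,0],
    [0,0,-0.003,0,0,0],
    [0,0,0,0,0,0]
  ]
}}

```text
t: 40.2
eef_pos: [0.6425, 0.1413, 0.1177]
orientation: [0.905, 0.426, 0.0, 0.001]
force: [3.0, -5.7, -0.7]
grip_width: 0.14
grasp_force: 57.4
```

{"name": "move_arm", "arguments": {
  "steps": [
    [0,0,-0.003,0,0,0],
    [0,0,-0.003,0,0,0],
    [0,0,0,0,0,0]
  ]
}}

```text
t: 40.58
eef_pos: [0.643, 0.141, 0.1149]
orientation: [0.905, 0.426, 0.0, 0.002]
force: [-6.3, -9.7, 21.2]
grip_width: 0.146
grasp_force: 60.2
```

{"name": "move_arm", "arguments": {
  "steps": [
    [0,0,0,0,0,0],
    [0,0,0,0,0,0],
    [0,0,0.04,0,0,0],
    [0,0,0.05,0,0,0],
    [0,0,0,0,0,0]
  ],
  "hand": 0.0
}}

```text
t: 41.2
eef_pos: [0.6438, 0.1457, 0.2063]
orientation: [0.904, 0.427, 0.004, 0.0]
force: [0.5, 0.2, -0.4]
grip_width: 0.506
grasp_force: 0.0
```

{"name": "move_arm", "arguments": {
  "steps": [
    [0.006,-0.028,0,0,0,0],
    [0.006,-0.028,0,0,0,0],
    [0.006,-0.028,0,0,0,0],
    [0.006,-0.03,0,0,0,0],
    [0,0,0,0,0,0],
    [0,0,0,0,0,0]
  ],
  "hand": 1.0
}}

```text
t: 41.95
eef_pos: [0.6649, 0.031, 0.2014]
orientation: [0.904, 0.427, -0.0, -0.001]
force: [-0.5, 0.5, 0.3]
grip_width: -0.001
grasp_force: 0.0
```

```bash
python3 t.py top7
```

```text
t 41.95 tcp [0.6649 0.031  0.2014] closing deg -39.4 z [-0.001  0.001 -1.   ] F [-0.5  0.5  0.3] w -0.001 g 0.0 j7 -1.06
[170. 256.] 810 hopper x,y [ 0.007 -0.032] range [-0.054 -0.094] [0.091 0.008] z [0.013 0.041 0.067]
[197. 267.] 398 hopper x,y [-0.024  0.05 ] range [-0.056  0.012] [0.041 0.069] z [0.02  0.055 0.069]
[ 79. 353.] 3594 hopper x,y [ 0.336 -0.051] range [ 0.225 -0.213] [0.55  0.121] z [0.005 0.073 0.121]
bar [0.64  0.141 0.14 ] [0.63812783 0.14221316 0.14036547] 202
```

View pics/top7.png

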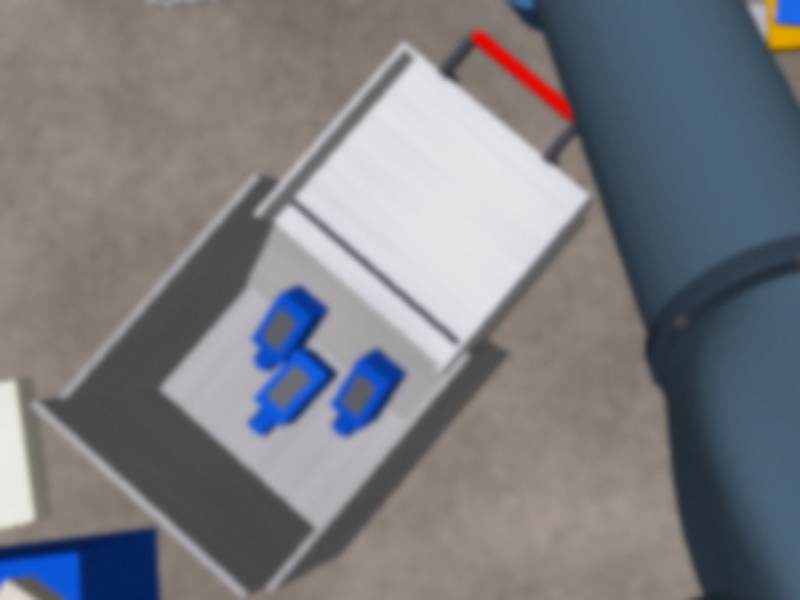

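The tray is level and empty (bar top 0.140, as before), and all three housings are in the hopper. Now I press green.

{"name": "move_arm", "arguments": {
  "steps": [
    [0.001,-0.002,-0.05,0,0,0],
    [0,0,-0.04,0,0,0],
    [0,0,-0.02,0,0,0],
    [0,0,-0.006,0,0,0],
    [0,0,0,0,0,0]
  ]
}}

```text
t: 42.62
eef_pos: [0.6671, 0.0282, 0.0872]
orientation: [0.904, 0.427, 0.001, 0.0]
force: [-1.2, -0.7, 0.6]
grip_width: -0.003
grasp_force: 0.0
```

{"name": "move_arm", "arguments": {
  "steps": [
    [0,0,-0.004,0,0,0],
    [0,0,-0.004,0,0,0],
    [0,0,-0.003,0,0,0],
    [0,0,0,0,0,0]
  ]
}}

```text
t: 43.12
eef_pos: [0.6667, 0.0274, 0.0754]
orientation: [0.904, 0.427, 0.0, 0.0]
force: [0.8, 0.1, 3.1]
grip_width: -0.003
grasp_force: 1.2
```

{"name": "move_arm", "arguments": {
  "steps": [
    [0,0,-0.003,0,0,0],
    [0,0,-0.003,0,0,0],
    [0,0,0,0,0,0]
  ]
}}

```text
t: 43.5
eef_pos: [0.6669, 0.0275, 0.071]
orientation: [0.904, 0.427, 0.0, 0.0]
force: [-4.9, -1.9, 15.4]
grip_width: 0.003
grasp_force: 7.9
```

{"name": "move_arm", "arguments": {
  "steps": [
    [0,0,0,0,0,0],
    [0,0,0.03,0,0,0],
    [0,0,0.05,0,0,0],
    [0,0,0.06,0,0,0],
    [-0.02,-0.04,0.02,0,0,0],
    [-0.03,-0.05,0,0,0,0],
    [-0.03,-0.05,0,0,0,0],
    [0,0,0,0,0,0],
    [0,0,0,0,0,0]
  ]
}}

```text
t: 44.62
eef_pos: [0.5864, -0.1121, 0.229]
orientation: [0.904, 0.427, 0.0, -0.0]
force: [-0.2, -0.4, -0.8]
grip_width: -0.003
grasp_force: 0.0
```

```bash
python3 t.py top8; python3 -c "
from h import *
p,d,c=grab('top');W=world(d,c);P=p.astype(int)
m=(P[...,1]>90)&(P[...,0]<60)&(P[...,2]<90)&(W[...,2]>.05)&(W[...,2]<.1)&(W[...,1]>-.1)
if m.sum():print('green',np.median(W[m],0),m.sum())"
```

```text
t 44.62 tcp [ 0.5864 -0.1121  0.229 ] closing deg -39.5 z [ 0.     0.001 -1.   ] F [-0.2 -0.4 -0.8] w -0.003 g 0.0 j7 -0.82
[170. 256.] 810 hopper x,y [ 0.007 -0.032] range [-0.054 -0.092] [0.093 0.009] z [0.014 0.041 0.066]
[197. 267.] 398 hopper x,y [-0.024  0.05 ] range [-0.056  0.013] [0.041 0.069] z [0.02  0.054 0.069]
[114. 321.] 32 hopper x,y [ 0.231 -0.033] range [ 0.226 -0.038] [ 0.238 -0.025] z [0.021 0.047 0.08 ]
[ 65. 352.] 2320 hopper x,y [ 0.37  -0.084] range [ 0.225 -0.215] [0.55  0.093] z [0.004 0.094 0.122]
[119. 345.] 233 hopper x,y [0.273 0.01 ] range [ 0.233 -0.031] [0.345 0.084] z [0.008 0.027 0.089]
[125. 387.] 47 hopper x,y [0.357 0.096] range [0.337 0.076] [0.382 0.122] z [0.008 0.018 0.041]
bar [0.637 0.137 0.141] [0.63698903 0.13722214 0.14063581] 217
green [0.66489368 0.02742864 0.07583282] 138
```

The button is back up, the housings are at rest in the hopper, and the robot is clear of everything.

```bash
python3 -c "
from workcell import ticket
print(ticket.sign_off())"
```

```text
the job is handed in; nothing more can be done
None
```

The blue batch is done and handed in at about 45 s: all three blue housings are in the hopper, the empty tray is back level, and the green button was pressed and is up again; sign-off gave no verdict.

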